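# Clamp a re-glued phone in the bonding press: three clicks

### The arm

A 6-joint arm with a two-finger parallel gripper is mounted at the origin on a cart in front of the work surface, level with it; the furniture and walls round the work are solid. World frame = base frame: x ahead of the robot, y to its left, z up, the work surface at z = 0. Lengths are in mm, angles in rad, forces in N, time in s.
With the tool pointing down it reaches from about 350 to 875 mm from the base axis. Payload 4.2 kg.
Tool frame: the origin (TCP) lies midway between the tips of the shut fingers; the grasp point (between the pads) lies 19 mm behind it; z points along the fingers, y is the line along which they close (so a half turn about z gives the same grasp; the last joint's range is limited). The gripper opens to 85 mm and grips with 20 to 120 N. Pads are 22 mm wide; open, the fingers measure 114 mm over their backs; the gripper's body (76 mm by 85 mm) begins 54 mm behind the grasp point. The pads swing forward as they close: fully open they stand 13 mm farther back than shut.
Start: joints at [1.546, 0.385, 0.008, 0, -1.194, -0.259], TCP at [174.971, 599.987, 231.312] pointing down, gripper open.
Joint ranges: [-3.14, 3.14], [-1.21, 2.06], [-1.07, 1.41], [-3.16, 2.05], [-2.99, -0.16], [-3.1, 3.1]. Speed limits (rad/s): [2.79, 2.79, 3.14, 3.14, 3.14, 3.14].

### API

Orientations are given as a unit quaternion [x, y, z, w].
In Python, from bench import read_state, get_image, job_done gives the robot as it stands.
- The arm moves only by the tool servo_tool, never from a script. Its arguments are lists of equal length, an entry for each row: "rotation": the turn, a rotation vector about the world's x, y, z scaled (see below), a list of three; "slide": the shift along the world's x, y, z scaled (see below), a list of three; "grip": the opening, from -1 (shut) to 1 (fully open). In form: {"rotation": [[rx, ry, rz], ...], "slide": [[tx, ty, tz], ...], "grip": [grip, ...]}. A call has 1 to 8 rows; each row is the pose to reach, as a shift and turn from the pose commanded when the call began, turning the shorter way round; what a row does not reach only later rows make up. The controller multiplies each number of a shift by 0.2 m and each number of a turn by 360 degrees. A row lasts 1/8 s, in which the tool goes at most 62.5 mm and 10.7 degrees, less where a joint would pass 70% of its speed; a pose out of reach is approached as far as the arm can. A call with a number of a shift or a turn outside -1 to 1 is refused whole. A call with a gripper value outside its range is refused whole. The fingers move at their own pace and stop on an object; the grip force is fixed at half the most. Time passes only in rows, so rows that repeat a pose let the fingers close. It gives the time, the measured TCP pose, the force, the opening and the grip force at its end, in the units of the state.
- read_state(): the state, without advancing time (a new reading comes with each control period).
- get_image(name): name is "side" or "top"; returns a dict with "image" (400x640x3 uint8, red, green, blue), "depth" (400x640 float32, mm along the optical axis (not along the pixel's ray), 0 where there is no reading), "camera_matrix" (3x3 intrinsics, pixels), "rvec" (rotation vector, rad) and "tvec" (3), from world to camera coordinates, as OpenCV has them. Camera axes: x right, y down, z forward; pixel columns grow to the right and rows downward; lengths in mm; the calibration is good to about 2 mm. A picture is of the moment at which its call begins.
- job_done(): hands the job in; it is judged then, once.
The state is a dict: "clock": time; "joints": joint angles; "joint_vel": joint speeds; "joint_efforts": joint torques, N m; "position": TCP position; "ee_rot": TCP orientation; "contact_force": force on the tool from outside, world axes, zero at the start; "wrist_torque": the same for the moment, N m; "gripper_width": finger opening in mm; "grasp_force": force on a finger pad.
Only numpy, scipy, OpenCV 4.12 (cv2) and the standard library are available. Lean on these libraries where they do the work, as an engineer would, in place of code of your own. Each camera call takes 0.05 s, during which the arm holds its last target. There are 200 camera calls.

### The job

Push the tray of the bonding press fully home so that the freshly glued phone lies under the pad, then turn the knob clockwise until you feel the pad bear on the screen. Finish that click, which does not count, then give exactly three more clicks, never going on to a fourth, and let go. Leave the glue tube, squeegee and old phone where they are.

Things in the scene. Friction and masses are not known exactly. Their poses are not given: they have to be found in the camera images.
- press: bonding press, fixed to the worktop. Origin on the worktop under the knob's axis; x = the way its tray is pushed in, y along its bridge, z up. Blue base plate 185 x 236 mm, top 16 mm above the worktop; steel columns of radius 10 mm at y = +-101 mm carry the bridge; on that a fixed aluminium collar, radius 29 mm, top 124 mm above the worktop, under the knob
- bridge (a point): middle of the top of the press's blue bridge (44 mm in x, 236 mm in y, from 78 to 100 mm above the worktop; bolt heads at its ends reach 107 mm). Under it hangs a sprung rubber pad, 52 x 104 mm, that the knob lowers 1 mm a click. At the start it hangs 1.5 to 4.5 mm above the height of the phone's screen, differently each time; no listed pose tells its height or the knob's angle
- knob_grip (a point): point on the vertical axis of the black round ribbed knob, 146 mm above the worktop. Knob: diameter 50 mm, to be gripped between 130 and 159 mm above the worktop, top at 165 mm; it turns but stays at this height. Clockwise seen from above lowers the pad. 12 click-stops a turn (30 degrees each), unmarked; let go, it falls into the nearest stop and stays there
- knob_top (a point): middle of the knob's top. Feel: a click first resists with 0.3 N m, falling evenly to none half way, then pulls as much on to the next stop; friction adds 0.04. The pad touches half way through the 2nd, 3rd, 4th or 5th click from the start; the mean torque over a click then rises by 0.05 N m, in the next click by 0.1 more, after that by 0.03 a click. The first click is always free of the pad
- tray: black nest tray (90 x 164 mm plate, top at z 26 mm above the worktop) that slides along the press's x; its origin stands 65 mm in front of the press's origin (x = -65 mm in the press frame) when fully out, as at the start, and on it (x = 0) when fully home against the stop. It resists with about 2 N and stays where it is left
- tray_bar (a point): middle of the top edge of the tray's upright pull bar: 12 mm thick in x, 80 mm long in y, from z 19 to 43 mm above the worktop, 92 mm in front of the tray's origin; open space in front of it. Push it along the press's +x
- phone: the glued phone, black screen up, 138 x 68 x 8 mm, lying loose in the tray between eight orange locator blocks 5.5 mm high, long side along the press's y. Origin at the middle of its underside; its own x along its length
- glue_tube: black glue tube with white needle cap, 102 mm long, 18 mm high, lying beside the press; leave it
- squeegee: orange film squeegee card 66 x 95 x 5 mm, lying beside the press; leave it
- old_phone: phone with a cracked black screen, 148 x 73 x 9 mm, lying nearer the robot; leave it

How it is judged (in metres and radians):
On the way, in this order (a step that is already met when the one before it is completed fails the run):
1. the tray is pushed fully home (x of tray in the frame of press above -0.003 m), for 0.2 s.
2. the pad bears on the phone (contact force between phone and tray above 45 N), for 0.2 s.
At the end, for the whole second after the job is handed in: The tray is fully home (within 3 mm of its stop), the phone lies flat in its nest (within 6 mm), and the pad presses it onto the tray with 103 to 117.5 N: the force at the third click-stop after the one in which the pad first bore on the phone (about 65 N there and 15 N more with each click) (x of tray in the frame of press above -0.003 m and contact force between phone and tray between 103 and 117.5 N and horizontal distance between phone and tray below 0.006 m and angle between phone's own z axis and vertical below 0.03 rad); the robot touches nothing.
It fails at once if the phone is over-pressed: the knob goes on towards a fourth click (more than 120 N) (contact force between phone and tray above 120 N).
It fails at once if the glue tube, squeegee or old phone is moved by more than 25 mm (distance of any of glue_tube, squeegee, old_phone from where it was at the start of the episode above 0.025 m).
It also fails if it takes over 69 s, if anything falls off the work surface, if the arm or the gripper's body presses on something with over 40 N, if the wrist force passes 120 N, or if a joint passes its speed limit or range.

## Working session

There is one attempt and no reset: what is moved stays moved. The work goes in short steps, Python scripts to look and compute and a tool call to move; the robot and the scene stay as the last step left them, time stands still between calls to the robot, and variables do not carry over. Pictures are saved under pics/ and viewed, at most 10 in all, crops included, and the job is handed in when it is done.

Besides the shell and the picture viewer there is one more tool, called after "Call:" by a JSON object that holds its "fn" and its "kwargs". servo_tool: Moves the arm, as the interface text tells. Shifts and turns lie within -1 to 1; 1 stands for 0.2 m of shift or 360 degrees of turn. Its arguments: {"type":"object","properties":{"rotation":{"type":"array","items":{"type":"array","items":{"type":"number","minimum":-1,"maximum":1}}},"slide":{"type":"array","items":{"type":"array","items":{"type":"number","minimum":-1,"maximum":1}}},"grip":{"type":"array","items":{"type":"number"}}},"required":["rotation","slide","grip"]}

```bash
mkdir -p pics; cat > h.py <<'E'
import numpy as np,cv2
from bench import *
def W(g,u,v,z=None):
    K=g["camera_matrix"];R=cv2.Rodrigues(np.array(g["rvec"],float))[0];t=np.array(g["tvec"],float).ravel()
    r=np.linalg.inv(K)@[u,v,1]; c=-R.T@t; d=R.T@r
    s=(z-c[2])/d[2] if z is not None else g["depth"][int(v),int(u)]
    return c+s*d
E
python3 - <<'E'
from h import *
for n in("side","top"):
    g=get_image(n);cv2.imwrite(f"pics/{n}0.png",g["image"][:,:,::-1]);np.save(n+"0.npy",g,allow_pickle=True)
print(read_state())
E
```

```text
{'clock': 0.1, 'joints': array([ 1.54560380e+00,  3.85461658e-01,  6.74955138e-03, -4.04715867e-04,
       -1.19396279e+00, -2.58553293e-01]), 'joint_vel': array([-0.00021761, -0.00024425,  0.00305358,  0.00271451,  0.00064318,
       -0.00095799]), 'joint_efforts': array([ 2.07749003e-04, -3.93317628e+01,  1.88929582e+01,  4.19783637e+00,
       -2.54195380e-03,  2.28903957e-06]), 'position': array([174.84500169, 599.50970797, 230.34124911]), 'ee_rot': array([ 9.89941897e-01, -1.41471277e-01, -7.74627236e-05,  9.54795879e-04]), 'contact_force': array([0.05405898, 0.62341058, 0.24114732]), 'wrist_torque': array([ 0.05333305, -0.00838255,  0.02064979]), 'grasp_force': 0.0, 'gripper_width': 85.38157454809962}
```

View pics/top0.png

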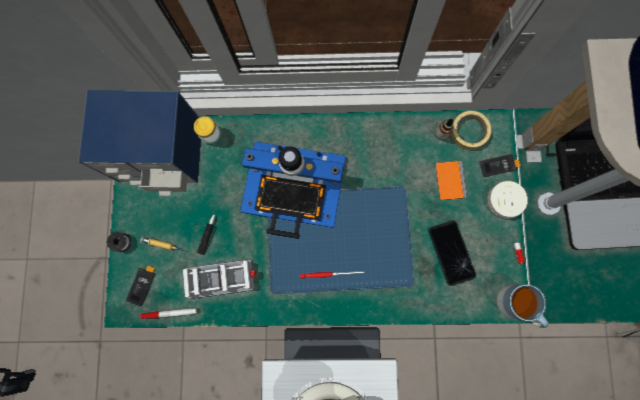

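View pics/side0.png

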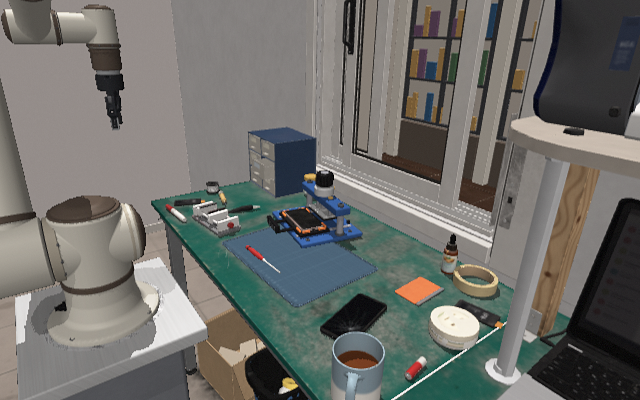

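The top view has the press with its bridge at about row 165 and the knob at (290,160). The tray bar is at (284,232) and the window is behind the press. The arm is out at the left.

```bash
python3 - <<'E'
from h import *
g=np.load("top0.npy",allow_pickle=True).item()
c=g["image"][130:250,225:365,::-1];cv2.imwrite("pics/c1.png",cv2.resize(c,None,fx=5,fy=5,interpolation=cv2.INTER_CUBIC))
g2=np.load("side0.npy",allow_pickle=True).item()
c=g2["image"][160:255,255:375,::-1];cv2.imwrite("pics/c2.png",cv2.resize(c,None,fx=6,fy=6,interpolation=cv2.INTER_CUBIC))
for g in(g,g2): 
    R=cv2.Rodrigues(g["rvec"])[0];print(-R.T@np.ravel(g["tvec"]))
E
```

```text
[ 314.42046842  -19.41344514 1159.30279712]
[ -47.75902138 -775.95640037  521.90365618]
```

View pics/c1.png

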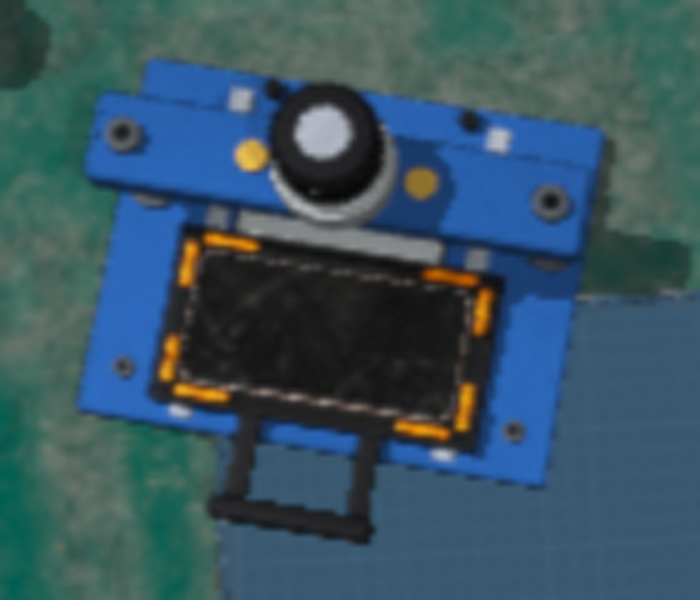

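View pics/c2.png

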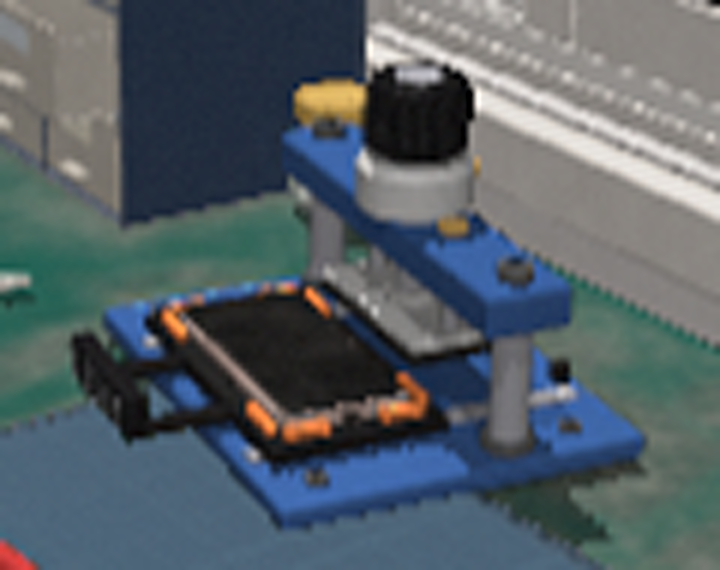

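The crops show the knob top at crop (325,132), the bolts at (123,134) and (550,201), and the bar from (212,505) to (372,528). The bridge runs with a slope to the right and down.

```bash
python3 - <<'E'
from h import *
g=np.load("top0.npy",allow_pickle=True).item()
P=lambda x,y,z:W(g,225+(x+.5)/5-.5,130+(y+.5)/5-.5,z)
a,b=P(123,134,107),P(550,201,107)
print("bolts",a,b,(a+b)/2,np.linalg.norm(a-b)); d=a-b;print("yaw",np.degrees(np.arctan2(-d[0],d[1])))
for n,p in dict(knob=(324,132,165),barL=(212,503,43),barR=(372,525,43),b1=(148,60,16),b2=(605,128,16),b3=(545,487,16),b4=(80,410,16)).items():print(n,P(*p).round(1))
g=np.load("side0.npy",allow_pickle=True).item()
P=lambda x,y,z:W(g,255+(x+.5)/6-.5,160+(y+.5)/6-.5,z)
print("side knob",P(419,76,165), "bolts",P(331,124,107),P(516,265,107))
from scipy.spatial.transform import Rotation as Ro
print(Ro.from_quat(read_state()['ee_rot']).as_matrix().round(3))
E
```

```text
bolts [620.32169714 177.01153335 107.        ] [584.5309552  -20.94282421 107.        ] [602.42632617  78.03435457 107.        ] 201.1638757037517
yaw -10.248532156821197
knob [602.6  77.7 165. ]
barL [455.1 143.2  43. ]
barR [443.3  66.4  43. ]
b1 [685.5 181.9  16. ]
b2 [645.1 -49.3  16. ]
b3 [463.9 -16.3  16. ]
b4 [505.8 213.1  16. ]
side knob [596.95699023  71.67251067 165.        ] bolts [617.1875825  171.66608063 107.        ] [580.77312248 -24.60985244 107.        ]
[[ 0.96  -0.28  -0.   ]
 [-0.28  -0.96  -0.002]
 [ 0.     0.002 -1.   ]]
```

Call:
{"fn": "servo_tool", "kwargs": {"rotation": [[0,0,0],[0,0,0.006],[0,0,0.012],[0,0,0.017]], "slide": [[0.095,-0.2,0],[0.19,-0.4,0],[0.285,-0.6,0],[0.38,-0.81,0]], "grip": [-1,-1,-1,-1]}}

```text
clock: 0.6
position: [251.3, 436.4, 230.9]
ee_rot: [0.996, -0.088, -0.0, 0.0]
contact_force: [-0.1, -0.1, 0.2]
gripper_width: 12.3
grasp_force: 0.0
```

Call:
{"fn": "servo_tool", "kwargs": {"rotation": [[0,0,0],[0,0,0],[0,0,0],[0,0,0]], "slide": [[0.095,-0.2,0],[0.19,-0.4,0],[0.285,-0.6,0],[0.38,-0.81,0]], "grip": [-1,-1,-1,-1]}}

```text
clock: 1.1
position: [327.2, 274.5, 231.1]
ee_rot: [0.996, -0.088, -0.0, 0.0]
contact_force: [1.3, 0.6, 0.5]
gripper_width: 0.1
grasp_force: 0.0
```

Call:
{"fn": "servo_tool", "kwargs": {"rotation": [[0,0,0],[0,0,0],[0,0,0],[0,0,0],[0,0,0]], "slide": [[0.095,-0.2,0],[0.19,-0.4,0],[0.285,-0.6,0],[0.375,-0.82,0],[0.375,-0.82,0]], "grip": [-1,-1,-1,-1,-1]}}

```text
clock: 1.72
position: [402.1, 109.6, 230.9]
ee_rot: [0.996, -0.091, -0.0, 0.0]
contact_force: [0.3, -0.1, -0.6]
gripper_width: 0.1
grasp_force: 0.0
```

Call:
{"fn": "servo_tool", "kwargs": {"rotation": [[0,0,0],[0,0,0],[0,0,0],[0,0,0],[0,0,0],[0,0,0]], "slide": [[0,0,-0.25],[0,0,-0.5],[0,0,-0.75],[0,0,-0.95],[0,0,-1],[0,0,-1]], "grip": [-1,-1,-1,-1,-1,-1]}}

```text
clock: 2.48
position: [402.2, 112.5, 31.5]
ee_rot: [0.996, -0.088, -0.0, 0.0]
contact_force: [1.1, 0.3, -0.3]
gripper_width: -0.3
grasp_force: 0.0
```

Call:
{"fn": "servo_tool", "kwargs": {"rotation": [[0,0,0],[0,0,0],[0,0,0],[0,0,0],[0,0,0],[0,0,0],[0,0,0],[0,0,0]], "slide": [[0.049,-0.009,-0.01],[0.098,-0.018,-0.02],[0.148,-0.027,-0.02],[0.197,-0.036,-0.02],[0.246,-0.044,-0.02],[0.295,-0.053,-0.02],[0.344,-0.062,-0.02],[0.394,-0.071,-0.02]], "grip": [-1,-1,-1,-1,-1,-1,-1,-1]}}

```text
clock: 3.48
position: [481.0, 97.3, 27.1]
ee_rot: [0.996, -0.088, -0.0, 0.0]
contact_force: [-1.4, -0.7, 1.6]
gripper_width: 0.3
grasp_force: 1.3
```

Call:
{"fn": "servo_tool", "kwargs": {"rotation": [[0,0,0],[0,0,0],[0,0,0]], "slide": [[0.012,-0.002,0],[0.025,-0.0045,0],[0.025,-0.0045,0]], "grip": [-1,-1,-1]}}

```text
clock: 3.85
position: [486.3, 97.1, 27.3]
ee_rot: [0.996, -0.088, 0.0, -0.0]
contact_force: [-0.6, -0.3, 0.4]
gripper_width: 0.1
grasp_force: 0.1
```

Call:
{"fn": "servo_tool", "kwargs": {"rotation": [[0,0,0],[0,0,0]], "slide": [[0.01,-0.0018,0],[0.015,-0.0027,0]], "grip": [-1,-1]}}

```text
clock: 4.1
position: [488.8, 96.5, 27.3]
ee_rot: [0.996, -0.088, 0.0, -0.0]
contact_force: [-2.6, 1.5, 0.2]
gripper_width: 0.0
grasp_force: 1.0
```

Pushing continues; no stop yet.

Call:
{"fn": "servo_tool", "kwargs": {"rotation": [[0,0,0],[0,0,0],[0,0,0]], "slide": [[0.01,-0.0018,0],[0.02,-0.0036,0],[0.02,-0.0036,0]], "grip": [-1,-1,-1]}}

```text
clock: 4.47
position: [493.2, 95.7, 27.3]
ee_rot: [0.996, -0.088, 0.0, -0.0]
contact_force: [-0.5, 0.1, -0.5]
gripper_width: -0.1
grasp_force: 0.3
```

Call:
{"fn": "servo_tool", "kwargs": {"rotation": [[0,0,0],[0,0,0]], "slide": [[0.01,-0.0018,0],[0.01,-0.0018,0]], "grip": [-1,-1]}}

```text
clock: 4.72
position: [494.2, 95.1, 27.2]
ee_rot: [0.996, -0.089, -0.001, 0.0]
contact_force: [-4.0, 2.2, 1.9]
gripper_width: 0.2
grasp_force: 1.9
```

Call:
{"fn": "servo_tool", "kwargs": {"rotation": [[0,0,0],[0,0,0]], "slide": [[0.01,-0.0018,0],[0.01,-0.0018,0]], "grip": [-1,-1]}}

```text
clock: 4.97
position: [494.2, 94.7, 27.0]
ee_rot: [0.996, -0.089, -0.002, 0.001]
contact_force: [-8.8, 5.2, 4.4]
gripper_width: -0.3
grasp_force: 5.2
```

Call:
{"fn": "servo_tool", "kwargs": {"rotation": [[0,0,0],[0,0,0],[0,0,0]], "slide": [[0.01,-0.0018,0],[0.015,-0.0027,0],[0.015,-0.0027,0]], "grip": [-1,-1,-1]}}

```text
clock: 5.35
position: [494.2, 94.2, 26.8]
ee_rot: [0.996, -0.089, -0.005, 0.001]
contact_force: [-17.0, 12.2, 10.5]
gripper_width: 0.2
grasp_force: 9.9
```

Call:
{"fn": "servo_tool", "kwargs": {"rotation": [[0,0,0],[0,0,0],[0,0,0],[0,0,0]], "slide": [[-0.1,0.018,0],[-0.3,0.054,0],[-0.5,0.09,0],[-0.5,0.09,0]], "grip": [-1,-1,-1,-1]}}

```text
clock: 5.85
position: [397.9, 111.9, 27.5]
ee_rot: [0.996, -0.087, -0.0, 0.0]
contact_force: [0.8, -0.6, 1.0]
gripper_width: 0.3
grasp_force: 0.0
```

```bash
python3 - <<'E'
from h import *
g=get_image("top");g2=get_image("side");s=read_state();print(s['clock'],s['position'],s['joints'],s['wrist_torque'])
a=cv2.resize(g["image"][130:250,225:365,::-1],(560,480),interpolation=cv2.INTER_CUBIC)
b=cv2.resize(g2["image"][160:255,285:345,::-1],(240,380),interpolation=cv2.INTER_CUBIC)
b=cv2.copyMakeBorder(b,0,100,0,0,cv2.BORDER_CONSTANT)
cv2.imwrite("pics/c3.png",np.hstack([a,b]))
# knob points from depth
for G in(g,g2):
    u,v=np.meshgrid(np.arange(640),np.arange(400))
    K=G["camera_matrix"];R=cv2.Rodrigues(G["rvec"])[0];c=-R.T@np.ravel(G["tvec"])
    p=c+(np.stack([u,v,u*0+1],-1)@np.linalg.inv(K).T@R)*G["depth"][...,None]
    m=(abs(p[...,2]-165)<5)&(np.hypot(p[...,0]-601,p[...,1]-76)<35)&(G["depth"]>0)
    q=p[m];print(len(q),q.mean(0),q.min(0),q.max(0))
E
```

```text
5.95 [400.86543868 113.07261537  27.83707368] [ 0.66914141  0.32685156 -0.7438755   0.00121813 -0.49746812  0.72509746] [ 0.01197428 -0.02246897 -0.00205363]
352 [601.52416956  78.57905155 164.21470593] [578.32100662  54.56577857 160.04988604] [624.77798788 101.06486384 168.86958589]
85 [597.85150058  73.7609715  163.42807419] [576.3779457   53.09066655 160.01682417] [623.53414205  99.91617642 165.44411607]
```

View pics/c3.png

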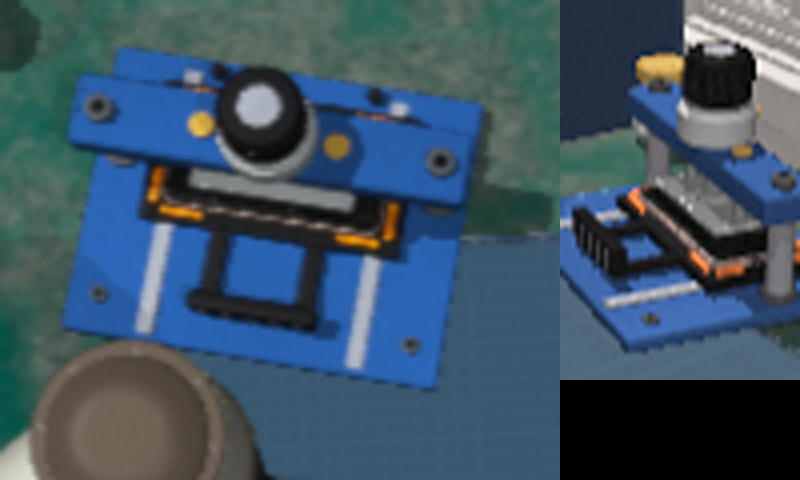

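The tray is home: the bar is close to the press and the phone is under the pad. Next I go above the knob with the gripper open.

Call:
{"fn": "servo_tool", "kwargs": {"rotation": [[0,0,0],[0,0,0],[0,0,0],[0,0,0],[0,0,0]], "slide": [[0,0,0.25],[0,0,0.5],[0,0,0.75],[0,0,1],[0,0,1]], "grip": [1,1,1,1,1]}}

```text
clock: 6.58
position: [403.3, 113.7, 231.9]
ee_rot: [0.996, -0.089, 0.005, -0.003]
contact_force: [0.5, 0.3, -0.2]
gripper_width: 85.1
grasp_force: 0.0
```

Call:
{"fn": "servo_tool", "kwargs": {"rotation": [[0,0,0],[0,0,0],[0,0,0],[0,0,0],[0,0,0],[0,0,0]], "slide": [[0.2,-0.036,0],[0.4,-0.072,0],[0.6,-0.108,0],[0.8,-0.144,0],[1,-0.18,0],[1,-0.18,0]], "grip": [1,1,1,1,1,1]}}

```text
clock: 7.32
position: [602.1, 75.2, 224.6]
ee_rot: [0.996, -0.09, -0.001, 0.001]
contact_force: [0.2, 0.7, -0.7]
gripper_width: 85.4
grasp_force: 0.0
```

Call:
{"fn": "servo_tool", "kwargs": {"rotation": [[0,0,0],[0,0,0],[0,0,0],[0,0,0],[0,0,0],[0,0,0]], "slide": [[0,0,-0.1],[0,0,-0.2],[0,0,-0.3],[0,0,-0.4],[0,0,-0.505],[0,0,-0.505]], "grip": [1,1,1,1,1,1]}}

```text
clock: 8.07
position: [598.1, 75.7, 124.1]
ee_rot: [0.996, -0.089, -0.002, 0.001]
contact_force: [0.9, -0.5, 0.3]
gripper_width: 85.3
grasp_force: 0.0
```

Call:
{"fn": "servo_tool", "kwargs": {"rotation": [[0,0,0],[0,0,0],[0,0,0],[0,0,0],[0,0,0],[0,0,0]], "slide": [[0,0,0],[0,0,0],[0,0,0],[0,0,0],[0,0,0],[0,0,0]], "grip": [-0.1,-0.1,-0.1,-0.1,-0.1,-0.1]}}

```text
clock: 8.82
position: [601.0, 78.3, 128.2]
ee_rot: [0.996, -0.088, 0.002, -0.002]
contact_force: [-1.1, 5.5, 3.3]
gripper_width: 49.1
grasp_force: 62.4
```

```bash
python3 - <<'E'
from h import *
s=read_state();print(s)
E
```

```text
{'clock': 8.825, 'joints': array([ 0.3957953 ,  0.43959621, -0.18221042, -0.00132819, -0.94355013,
        0.99988193]), 'joint_vel': array([-0.00013112,  0.00129413, -0.00075171,  0.00070303, -0.00037869,
       -0.00067768]), 'joint_efforts': array([ -3.20421651, -38.01986575,  15.03694832,   4.33934391,
        -0.27712299,  -0.06925397]), 'position': array([601.03226862,  78.29663009, 128.22295189]), 'ee_rot': array([ 0.99613125, -0.08783419,  0.00215782, -0.00174105]), 'contact_force': array([-1.13825968,  5.51562905,  3.30424472]), 'wrist_torque': array([1.40490368, 0.26238047, 0.06465907]), 'grasp_force': 62.40377426147461, 'gripper_width': 49.0598539292417}
```

Call:
{"fn": "servo_tool", "kwargs": {"rotation": [[0,0,0],[0,0,0],[0,0,0],[0,0,0]], "slide": [[0,0,0],[0.007,0.009,0],[0.007,0.009,0],[0.007,0.009,0]], "grip": [1,1,1,1]}}

```text
clock: 9.32
position: [601.1, 77.9, 126.2]
ee_rot: [0.996, -0.088, -0.0, 0.0]
contact_force: [-0.3, -0.0, 0.3]
gripper_width: 85.4
grasp_force: 0.0
```

Call:
{"fn": "servo_tool", "kwargs": {"rotation": [[0,0,0.028],[0,0,0.056],[0,0,0.084],[0,0,0.112],[0,0,0.14],[0,0,0.168],[0,0,0.196],[0,0,0.224]], "slide": [[0,0,0],[0,0,0],[0,0,0],[0,0,0],[0,0,0],[0,0,0],[0,0,0],[0,0,0]], "grip": [1,1,1,1,1,1,1,1]}}

```text
clock: 10.32
position: [601.1, 78.0, 126.2]
ee_rot: [0.815, 0.579, -0.0, 0.0]
contact_force: [0.3, -1.0, 0.4]
gripper_width: 85.4
grasp_force: 0.0
```

Call:
{"fn": "servo_tool", "kwargs": {"rotation": [[0,0,0.026],[0,0,0.026],[0,0,0.026],[0,0,0.026],[0,0,0.026],[0,0,0.026],[0,0,0.026],[0,0,0.026]], "slide": [[0,0,0],[0,0,0],[0,0,0],[0,0,0],[0,0,0],[0,0,0],[0,0,0],[0,0,0]], "grip": [1,-1,-1,-1,-1,-1,-1,-1]}}

```text
clock: 11.32
position: [601.8, 78.1, 126.8]
ee_rot: [0.767, 0.642, 0.001, 0.001]
contact_force: [4.1, -2.9, 2.3]
gripper_width: 48.9
grasp_force: 62.4
```

```bash
cat > r.py <<'E'
from h import *
from scipy.spatial.transform import Rotation as Ro
s=read_state();m=Ro.from_quat(s['ee_rot']).as_matrix();print(round(s['clock'],2),"yaw",round(np.degrees(np.arctan2(m[1,0],m[0,0])),2),"pos",s['position'].round(1),"F",s['contact_force'].round(1),"T",s['wrist_torque'].round(3),"j",s['joints'].round(3),"e6",round(s['joint_efforts'][5],3),s['gripper_width'].round(1))
E
python3 r.py
```

```text
Traceback (most recent call last):
  File "r.py", line 3, in <module>
    s=read_state();m=Ro.from_quat(s['ee_rot']).as_matrix();print(round(s['clock'],2),"yaw",round(np.degrees(np.arctan2(m[1,0],m[0,0])),2),"pos",s['position'].round(1),"F",s['contact_force'].round(1),"T",s['wrist_torque'].round(3),"j",s['joints'].round(3),"e6",round(s['joint_efforts'][5],3),s['gripper_width'].round(1))
                                                                                                                                                                                                                                                                                                   ^^^^^^^^^^^^^^^^^^^^^^^^
AttributeError: 'float' object has no attribute 'round'
```

Call:
{"fn": "servo_tool", "kwargs": {"rotation": [[0,0,0],[0,0,0]], "slide": [[0.006,0.001,0],[0.006,0.001,0]], "grip": [-1,-1]}}

```text
clock: 11.58
position: [601.9, 78.0, 126.7]
ee_rot: [0.767, 0.642, -0.001, -0.0]
contact_force: [-0.1, -2.1, 5.0]
gripper_width: 49.0
grasp_force: 63.2
```

```bash
sed -i "s/,s\['gripper_width'\].round(1)//" r.py; python3 r.py
```

```text
11.57 yaw 79.86 pos [601.9  78.  126.7] F [-0.1 -2.1  5. ] T [-0.869 -0.171 -0.04 ] j [ 0.395  0.445 -0.178  0.    -0.949  2.569] e6 0.049
```

Call:
{"fn": "servo_tool", "kwargs": {"rotation": [[0,0,-0.014],[0,0,-0.0278],[0,0,-0.0278],[0,0,-0.0278]], "slide": [[0,0,0],[0,0,0],[0,0,0],[0,0,0]], "grip": [-1,-1,-1,-1]}}

```text
clock: 12.08
position: [601.8, 78.0, 126.7]
ee_rot: [0.82, 0.573, -0.001, -0.0]
contact_force: [-1.5, -3.1, 5.9]
gripper_width: 49.0
grasp_force: 63.1
```

```bash
python3 r.py
```

```text
12.07 yaw 69.9 pos [601.8  78.  126.7] F [-1.5 -3.1  5.9] T [-0.894 -0.059  0.068] j [ 0.396  0.445 -0.178  0.    -0.949  2.395] e6 -0.03
```

Call:
{"fn": "servo_tool", "kwargs": {"rotation": [[0,0,-0.014],[0,0,-0.0278],[0,0,-0.0278],[0,0,-0.0278]], "slide": [[0,0,0],[0,0,0],[0,0,0],[0,0,0]], "grip": [-1,-1,-1,-1]}}

```text
clock: 12.58
position: [601.8, 78.1, 126.7]
ee_rot: [0.867, 0.499, -0.001, -0.0]
contact_force: [-1.0, -2.2, 4.8]
gripper_width: 49.1
grasp_force: 63.1
```

```bash
python3 r.py
```

```text
12.57 yaw 59.84 pos [601.8  78.1 126.7] F [-1.  -2.2  4.8] T [-0.897 -0.013 -0.21 ] j [ 0.396  0.445 -0.178  0.    -0.949  2.22 ] e6 0.205
```

Call:
{"fn": "servo_tool", "kwargs": {"rotation": [[0,0,-0.014],[0,0,-0.0277],[0,0,-0.0277],[0,0,-0.0277]], "slide": [[0,0,0],[0,0,0],[0,0,0],[0,0,0]], "grip": [-1,-1,-1,-1]}}

```text
clock: 13.08
position: [601.8, 78.1, 126.7]
ee_rot: [0.907, 0.422, -0.001, 0.0]
contact_force: [-1.1, -2.5, 6.3]
gripper_width: 48.9
grasp_force: 63.1
```

```bash
python3 r.py
```

```text
13.07 yaw 49.9 pos [601.8  78.1 126.7] F [-1.1 -2.5  6.3] T [-0.954 -0.009 -0.088] j [ 0.396  0.445 -0.178  0.    -0.949  2.046] e6 0.084
```

Call:
{"fn": "servo_tool", "kwargs": {"rotation": [[0,0,-0.014],[0,0,-0.0278],[0,0,-0.0278],[0,0,-0.0278]], "slide": [[0,0,0],[0,0,0],[0,0,0],[0,0,0]], "grip": [-1,-1,-1,-1]}}

```text
clock: 13.58
position: [601.7, 78.1, 126.7]
ee_rot: [0.94, 0.341, -0.001, 0.0]
contact_force: [-0.5, -3.8, 5.6]
gripper_width: 48.8
grasp_force: 63.1
```

```bash
python3 r.py
```

```text
13.57 yaw 39.92 pos [601.7  78.1 126.7] F [-0.5 -3.8  5.6] T [-0.935 -0.009  0.025] j [ 0.396  0.445 -0.178  0.    -0.949  1.872] e6 -0.03
```

Call:
{"fn": "servo_tool", "kwargs": {"rotation": [[0,0,-0.014],[0,0,-0.0278],[0,0,-0.0278],[0,0,-0.0278]], "slide": [[0,0,0],[0,0,0],[0,0,0],[0,0,0]], "grip": [-1,-1,-1,-1]}}

```text
clock: 14.08
position: [601.7, 78.1, 126.8]
ee_rot: [0.966, 0.258, -0.001, 0.0]
contact_force: [-1.2, -1.9, 6.0]
gripper_width: 48.9
grasp_force: 63.2
```

```bash
python3 r.py
```

```text
14.07 yaw 29.85 pos [601.7  78.1 126.8] F [-1.2 -1.9  6. ] T [-0.897  0.103 -0.167] j [ 0.396  0.445 -0.178  0.    -0.949  1.696] e6 0.205
```

Call:
{"fn": "servo_tool", "kwargs": {"rotation": [[0,0,-0.014],[0,0,-0.0277],[0,0,-0.0277],[0,0,-0.0277]], "slide": [[0,0,0],[0,0,0],[0,0,0],[0,0,0]], "grip": [-1,-1,-1,-1]}}

```text
clock: 14.58
position: [601.7, 78.2, 126.7]
ee_rot: [0.985, 0.173, -0.001, 0.0]
contact_force: [-0.7, -2.6, 5.5]
gripper_width: 49.2
grasp_force: 63.2
```

```bash
python3 r.py
```

```text
14.57 yaw 19.91 pos [601.7  78.2 126.7] F [-0.7 -2.6  5.5] T [-0.859  0.104 -0.118] j [ 0.396  0.445 -0.178  0.    -0.95   1.523] e6 0.087
```

Call:
{"fn": "servo_tool", "kwargs": {"rotation": [[0,0,-0.014],[0,0,-0.0278],[0,0,-0.0278],[0,0,-0.0278]], "slide": [[0,0,0],[0,0,0],[0,0,0],[0,0,0]], "grip": [-1,-1,-1,-1]}}

```text
clock: 15.08
position: [601.7, 78.2, 126.7]
ee_rot: [0.996, 0.087, -0.001, 0.0]
contact_force: [-0.9, -2.1, 5.3]
gripper_width: 49.3
grasp_force: 63.2
```

```bash
python3 r.py
```

```text
15.07 yaw 9.93 pos [601.7  78.2 126.7] F [-0.9 -2.1  5.3] T [-0.808  0.122 -0.   ] j [ 0.396  0.445 -0.178  0.    -0.95   1.348] e6 -0.03
```

Call:
{"fn": "servo_tool", "kwargs": {"rotation": [[0,0,-0.014],[0,0,-0.0278],[0,0,-0.0278],[0,0,-0.0278]], "slide": [[0,0,0],[0,0,0],[0,0,0],[0,0,0]], "grip": [-1,-1,-1,-1]}}

```text
clock: 15.58
position: [601.7, 78.2, 126.7]
ee_rot: [1.0, -0.001, -0.001, 0.0]
contact_force: [-0.2, -2.4, 5.7]
gripper_width: 49.4
grasp_force: 63.2
```

```bash
python3 r.py
```

```text
15.57 yaw -0.14 pos [601.7  78.2 126.7] F [-0.2 -2.4  5.7] T [-0.724  0.193 -0.275] j [ 0.396  0.445 -0.178 -0.    -0.95   1.173] e6 0.205
```

Call:
{"fn": "servo_tool", "kwargs": {"rotation": [[0,0,-0.014],[0,0,-0.0277],[0,0,-0.0277],[0,0,-0.0277]], "slide": [[0,0,0],[0,0,0],[0,0,0],[0,0,0]], "grip": [-1,-1,-1,-1]}}

```text
clock: 16.08
position: [601.7, 78.3, 126.7]
ee_rot: [0.996, -0.088, -0.001, 0.0]
contact_force: [-0.8, -3.2, 5.8]
gripper_width: 49.0
grasp_force: 63.2
```

```bash
python3 r.py
```

```text
16.07 yaw -10.08 pos [601.7  78.3 126.7] F [-0.8 -3.2  5.8] T [-0.647  0.215 -0.107] j [ 0.396  0.445 -0.178 -0.    -0.95   0.999] e6 0.089
```

Call:
{"fn": "servo_tool", "kwargs": {"rotation": [[0,0,-0.014],[0,0,-0.0278],[0,0,-0.0278],[0,0,-0.0278]], "slide": [[0,0,0],[0,0,0],[0,0,0],[0,0,0]], "grip": [-1,-1,-1,-1]}}

```text
clock: 16.58
position: [601.7, 78.3, 126.7]
ee_rot: [0.985, -0.174, -0.001, 0.0]
contact_force: [-0.2, -1.4, 5.8]
gripper_width: 49.2
grasp_force: 63.2
```

```bash
python3 r.py
```

```text
16.57 yaw -20.06 pos [601.7  78.3 126.7] F [-0.2 -1.4  5.8] T [-0.616  0.184  0.067] j [ 0.396  0.445 -0.178 -0.    -0.95   0.825] e6 -0.031
```

Call:
{"fn": "servo_tool", "kwargs": {"rotation": [[0,0,-0.014],[0,0,-0.0278],[0,0,-0.0278],[0,0,-0.0278]], "slide": [[0,0,0],[0,0,0],[0,0,0],[0,0,0]], "grip": [-1,-1,-1,-1]}}

```text
clock: 17.08
position: [601.7, 78.3, 126.7]
ee_rot: [0.966, -0.26, -0.001, 0.0]
contact_force: [-1.6, -1.6, 6.6]
gripper_width: 49.0
grasp_force: 63.2
```

```bash
python3 r.py
```

```text
17.07 yaw -30.13 pos [601.7  78.3 126.7] F [-1.6 -1.6  6.6] T [-0.657  0.187 -0.223] j [ 0.396  0.445 -0.178 -0.    -0.95   0.649] e6 0.205
```

Call:
{"fn": "servo_tool", "kwargs": {"rotation": [[0,0,-0.014],[0,0,-0.0277],[0,0,-0.0277],[0,0,-0.0277]], "slide": [[0,0,0],[0,0,0],[0,0,0],[0,0,0]], "grip": [-1,-1,-1,-1]}}

```text
clock: 17.58
position: [601.7, 78.4, 126.7]
ee_rot: [0.939, -0.343, -0.001, 0.0]
contact_force: [-1.5, -2.0, 5.2]
gripper_width: 49.3
grasp_force: 63.2
```

```bash
python3 r.py
```

```text
17.57 yaw -40.07 pos [601.7  78.4 126.7] F [-1.5 -2.   5.2] T [-0.549  0.248 -0.108] j [ 0.396  0.445 -0.178 -0.    -0.949  0.476] e6 0.09
```

Call:
{"fn": "servo_tool", "kwargs": {"rotation": [[0,0,-0.014],[0,0,-0.0278],[0,0,-0.0278],[0,0,-0.0278]], "slide": [[0,0,0],[0,0,0],[0,0,0],[0,0,0]], "grip": [-1,-1,-1,-1]}}

```text
clock: 18.08
position: [601.8, 78.4, 126.7]
ee_rot: [0.906, -0.423, -0.001, 0.0]
contact_force: [-2.0, -1.8, 5.9]
gripper_width: 49.2
grasp_force: 63.2
```

```bash
python3 r.py
```

```text
18.07 yaw -50.05 pos [601.8  78.4 126.7] F [-2.  -1.8  5.9] T [-0.568  0.156  0.087] j [ 0.396  0.445 -0.178 -0.    -0.949  0.301] e6 -0.031
```

Call:
{"fn": "servo_tool", "kwargs": {"rotation": [[0,0,-0.014],[0,0,-0.0278],[0,0,-0.0278],[0,0,-0.0278]], "slide": [[0,0,0],[0,0,0],[0,0,0],[0,0,0]], "grip": [-1,-1,-1,-1]}}

```text
clock: 18.58
position: [601.8, 78.4, 126.7]
ee_rot: [0.866, -0.501, -0.0, 0.0]
contact_force: [-0.3, -2.1, 5.8]
gripper_width: 49.0
grasp_force: 63.2
```

```bash
python3 r.py
```

```text
18.57 yaw -60.1 pos [601.8  78.4 126.7] F [-0.3 -2.1  5.8] T [-0.448  0.171 -0.173] j [ 0.396  0.445 -0.178 -0.    -0.949  0.126] e6 0.143
```

Call:
{"fn": "servo_tool", "kwargs": {"rotation": [[0,0,-0.014],[0,0,-0.0277],[0,0,-0.0277],[0,0,-0.0277]], "slide": [[0,0,0],[0,0,0],[0,0,0],[0,0,0]], "grip": [-1,-1,-1,-1]}}

```text
clock: 19.08
position: [601.8, 78.4, 126.7]
ee_rot: [0.819, -0.574, -0.0, 0.0]
contact_force: [-0.5, -2.3, 6.6]
gripper_width: 49.4
grasp_force: 63.2
```

```bash
python3 r.py
```

```text
19.07 yaw -70.03 pos [601.8  78.4 126.7] F [-0.5 -2.3  6.6] T [-0.557  0.159  0.037] j [ 0.396  0.445 -0.178 -0.    -0.949 -0.047] e6 -0.017
```

Call:
{"fn": "servo_tool", "kwargs": {"rotation": [[0,0,-0.014],[0,0,-0.0278],[0,0,-0.0278],[0,0,-0.0278]], "slide": [[0,0,0],[0,0,0],[0,0,0],[0,0,0]], "grip": [-1,-1,-1,-1]}}

```text
clock: 19.58
position: [601.8, 78.4, 126.7]
ee_rot: [0.766, -0.643, -0.0, 0.0]
contact_force: [-0.6, -2.0, 6.1]
gripper_width: 49.1
grasp_force: 63.2
```

```bash
python3 r.py
```

```text
19.57 yaw -80.01 pos [601.8  78.4 126.7] F [-0.6 -2.   6.1] T [-0.463  0.135  0.181] j [ 0.396  0.445 -0.178 -0.    -0.949 -0.221] e6 -0.167
```

Call:
{"fn": "servo_tool", "kwargs": {"rotation": [[0,0,-0.014],[0,0,-0.0278],[0,0,-0.0278],[0,0,-0.0278]], "slide": [[0,0,0],[0,0,0],[0,0,0],[0,0,0]], "grip": [-1,-1,-1,-1]}}

```text
clock: 20.08
position: [601.9, 78.4, 126.7]
ee_rot: [-0.707, 0.708, 0.0, -0.0]
contact_force: [0.1, -2.5, 5.6]
gripper_width: 48.8
grasp_force: 63.2
```

```bash
python3 r.py
```

```text
20.07 yaw -90.07 pos [601.9  78.4 126.7] F [ 0.1 -2.5  5.6] T [-0.5    0.105 -0.056] j [ 0.396  0.445 -0.178 -0.    -0.949 -0.397] e6 0.058
```

Call:
{"fn": "servo_tool", "kwargs": {"rotation": [[0,0,-0.014],[0,0,-0.0277],[0,0,-0.0277],[0,0,-0.0277]], "slide": [[0,0,0],[0,0,0],[0,0,0],[0,0,0]], "grip": [-1,-1,-1,-1]}}

```text
clock: 20.58
position: [601.9, 78.5, 126.7]
ee_rot: [-0.643, 0.766, 0.0, -0.0]
contact_force: [-0.3, -2.1, 5.0]
gripper_width: 49.1
grasp_force: 63.2
```

```bash
python3 r.py
```

```text
20.57 yaw -100.01 pos [601.9  78.5 126.7] F [-0.3 -2.1  5. ] T [-0.536  0.099  0.029] j [ 0.396  0.445 -0.178 -0.    -0.949 -0.571] e6 -0.039
```

Call:
{"fn": "servo_tool", "kwargs": {"rotation": [[0,0,-0.014],[0,0,-0.0278],[0,0,-0.0417],[0,0,-0.0556],[0,0,-0.0695],[0,0,-0.0833],[0,0,-0.0833]], "slide": [[0,0,0],[0,0,0],[0,0,0],[0,0,0],[0,0,0],[0,0,0],[0,0,0]], "grip": [-1,-1,-1,-1,-1,-1,-1]}}

```text
clock: 21.45
position: [602.0, 78.4, 126.7]
ee_rot: [-0.422, 0.906, 0.0, -0.0]
contact_force: [0.2, -2.2, 5.9]
gripper_width: 49.5
grasp_force: 63.1
```

```bash
python3 r.py
```

```text
21.45 yaw -130.02 pos [602.   78.4 126.7] F [ 0.2 -2.2  5.9] T [-0.5   -0.009  0.064] j [ 0.396  0.445 -0.177 -0.    -0.949 -1.094] e6 -0.153
```

Call:
{"fn": "servo_tool", "kwargs": {"rotation": [[0,0,-0.014],[0,0,-0.0278],[0,0,-0.0278],[0,0,-0.0278]], "slide": [[0,0,0],[0,0,0],[0,0,0],[0,0,0]], "grip": [-1,-1,-1,-1]}}

```text
clock: 21.95
position: [602.0, 78.4, 126.8]
ee_rot: [-0.342, 0.94, -0.0, -0.0]
contact_force: [0.6, -1.5, 5.5]
gripper_width: 48.8
grasp_force: 63.1
```

```bash
python3 r.py
```

```text
21.95 yaw -139.97 pos [602.   78.4 126.8] F [ 0.6 -1.5  5.5] T [-0.536  0.042  0.231] j [ 0.396  0.445 -0.177  0.    -0.949 -1.268] e6 -0.225
```

Call:
{"fn": "servo_tool", "kwargs": {"rotation": [[0,0,-0.014],[0,0,-0.0278],[0,0,-0.0278],[0,0,-0.0278]], "slide": [[0,0,0],[0,0,0],[0,0,0],[0,0,0]], "grip": [-1,-1,-1,-1]}}

```text
clock: 22.45
position: [602.0, 78.4, 126.7]
ee_rot: [-0.259, 0.966, 0.0, -0.0]
contact_force: [-0.9, -1.9, 5.3]
gripper_width: 48.9
grasp_force: 63.1
```

```bash
python3 r.py
```

```text
22.45 yaw -150.03 pos [602.   78.4 126.7] F [-0.9 -1.9  5.3] T [-0.58  -0.022 -0.055] j [ 0.396  0.445 -0.177 -0.    -0.949 -1.443] e6 0.0
```

Call:
{"fn": "servo_tool", "kwargs": {"rotation": [[0,0,-0.014],[0,0,-0.0265],[0,0,-0.0265],[0,0,-0.0265]], "slide": [[0,0,0],[0,0,0],[0,0,0],[0,0,0]], "grip": [-1,-1,-1,-1]}}

```text
clock: 22.95
position: [602.0, 78.3, 126.7]
ee_rot: [-0.177, 0.984, -0.0, -0.0]
contact_force: [0.9, -1.8, 5.2]
gripper_width: 49.2
grasp_force: 63.1
```

```bash
python3 r.py
```

```text
22.95 yaw -159.57 pos [602.   78.3 126.7] F [ 0.9 -1.8  5.2] T [-0.565 -0.001 -0.027] j [ 0.396  0.445 -0.177 -0.    -0.949 -1.61 ] e6 -0.004
```

Call:
{"fn": "servo_tool", "kwargs": {"rotation": [[0,0,0],[0,0,0],[0,0,0],[0,0,0],[0,0,0]], "slide": [[0,0,0],[0,0,0],[0,0,0],[0,0,0],[0,0,0]], "grip": [1,1,1,1,1]}}

```text
clock: 23.58
position: [602.3, 78.4, 126.2]
ee_rot: [-0.177, 0.984, 0.0, -0.0]
contact_force: [0.7, 0.6, -0.1]
gripper_width: 85.0
grasp_force: 0.0
```

Call:
{"fn": "servo_tool", "kwargs": {"rotation": [[0,0,0],[0,0,0],[0,0,0],[0,0,0],[0,0,0]], "slide": [[0,0,0.1],[0,0,0.25],[0,0,0.4],[0,0,0.55],[0,0,0.55]], "grip": [1,1,1,1,1]}}

```text
clock: 24.2
position: [603.7, 78.7, 239.3]
ee_rot: [-0.177, 0.984, 0.0, 0.003]
contact_force: [-0.5, 0.2, -1.1]
gripper_width: 85.3
grasp_force: 0.0
```

```bash
python3 r.py; python3 - <<'E'
from h import *
g2=get_image("side");cv2.imwrite("pics/c4.png",cv2.resize(g2["image"][120:255,245:375,::-1],None,fx=4,fy=4,interpolation=cv2.INTER_CUBIC))
E
```

```text
24.2 yaw -159.6 pos [603.7  78.7 239.3] F [-0.5  0.2 -1.1] T [0.034 0.051 0.036] j [ 3.960e-01  3.490e-01 -2.600e-02  1.000e-03 -1.189e+00 -1.610e+00] e6 0.0
```

View pics/c4.png

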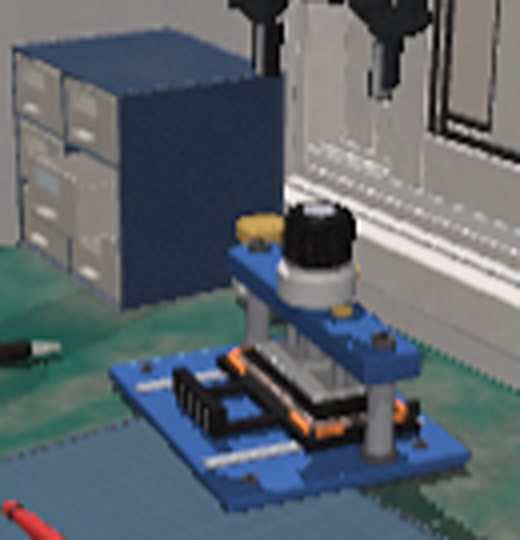

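The picture shows the gripper (top) clear of the knob at (320,240), the tray home, and the pad down on the phone at about (320,385). I'm handing the job in.

```bash
python3 -c "
from bench import *
print(job_done())"
```

```text
the job is handed in; nothing more can be done
None
```

I pushed the tray fully home; the pad first bore on the phone in the 5th click. I finished that click, gave exactly three more, let go and handed the job in (no verdict came back).

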